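Switch on the charging bay that holds the battery, with the stylus

TASK

One of the four bays in the battery charging bank holds a battery pack. Take the stylus out of its wooden block and with its tip, not with the gripper, flip that bay's lever all the way over towards the pack to switch it on, leaving the other three levers as they are. Then stand the stylus back in its block, upright and fully home, and let go of it.

Things in the scene. Friction and masses are not known exactly. Their poses are not given: they have to be found in the camera images.
- stylus: Round rod, 141 mm long, about 70 g, upright in a wooden block. Origin: centre of its lower end (tip); z up along it. From the tip: steel shaft 12 mm thick to 75 mm, wooden collar 34 mm wide from 75 to 81 mm, wooden handle 16 mm thick from 81 to 141 mm (grip there). Home: collar on the block's top, tip 10 mm above the table.
- block: Wooden block that holds the stylus, 70 x 70 x 85 mm high, fixed. Origin: centre of its underside, on the table. In its middle a vertical hole, 23 mm wide, right through, with a 2 mm chamfer. The stylus must rise 75 mm to leave it.
- loaded_bay: The bay with the battery pack, one of 4 grey metal modules side by side, 42 mm apart along y, fixed; its place in the row varies. 40 mm wide, x -53 to 97 mm, top at z = 42 mm. Origin: on the table straight below its lever's hinge; x points from lever to pack, away from the robot; z up. Black pack with grey top: x 38 to 94 mm, up to z = 73 mm; the other bays are bare there.
- loaded_lever (a joint): Black paddle lever of the loaded bay, 14 mm wide (y), 6 mm thick, 36 mm long, hinged along y at x = 0, z = 45 mm of the bay. 0 = off, leaning 0.4 rad away from the pack (tip at x = -14, z = 78 mm); 0.8 rad = on, its stop, leaning 0.4 rad to the pack (tip at x = +14 mm). Light friction, about 1 N at mid length; no spring, stays where left.
- empty1_lever (a joint): Lever of one of the three empty bays, alike, same values; starts near 0 and is left alone.
- empty2_lever (a joint): Lever of another empty bay, the same.
- empty3_lever (a joint): Lever of the last empty bay, the same.
Mind the look-alikes: they are no part of the job. What is shaped like the block but pink or purple is not meant.

How it is judged:
By the outcome, as a careful person would: the job done as asked, in the order asked, and still so for the second after the job is handed in, with the robot touching nothing.
It also fails if it takes over 58 s, if anything falls off the work surface, if the arm or the gripper's body presses on something with over 40 N, if the wrist force passes 120 N, or if a joint passes its speed limit or range.

ROBOT

A 6-joint arm with a two-finger parallel gripper is mounted at the origin on the work surface. World frame = base frame: x ahead of the robot, y to its left, z up, the work surface at z = 0. Lengths are in m, angles in rad, forces in N, time in s.
With the tool pointing down it reaches from about 0.225 to 0.725 m from the base axis. Payload 3.1 kg.
Tool frame: the origin (TCP) lies on the centre line of the jaws, within the pads' length; the fingertips stand 14 mm ahead of it and the grasp point (between the pads) lies 5 mm behind it; z points along the fingers, y is the line along which they close (so a half turn about z gives the same grasp; the last joint's range is limited). The gripper opens to 85 mm and grips with 20 to 120 N. Pads are 22 mm wide; open, the fingers measure 114 mm over their backs; the gripper's body (76 mm by 85 mm) begins 54 mm behind the grasp point. The pads swing forward as they close: fully open they stand 13 mm farther back than shut.
Start: joints at [1.198, 0.048, 0.099, 1.622, 0, 1.443], TCP at [0.127, 0.509, 0.245] pointing down, gripper open.
Joint ranges: [-2.91, 2.91], [-0.99, 1.94], [-1.21, 1.42], [-2.12, 2.29], [-1.49, 1.47], [-3.14, 3.14]. Speed limits (rad/s): [2.79, 2.79, 3.14, 3.14, 3.14, 3.14].

INTERFACE

Orientations are given as a unit quaternion [w, x, y, z].
In Python, from rig import arm, claw, inverse_kinematics, snapshot, workorder, spotter, monitor gives the robot as it stands. Calls block until the motion is done:
- arm.reach(position, orientation): joint-space move of the TCP to a pose.
- arm.line_to(position, ori=None, max_speed=0.15): straight line of the TCP; ori=None keeps the orientation; max_speed is the mean speed in m/s.
- arm.move_j(angles): joint-space move.
- claw.grip(opening, newtons=None): finger opening in m; newtons is the grip in N (None keeps the last); returns when the fingers have stopped.
- arm.pause(seconds).
- inverse_kinematics(position, orientation): joint angles nearest the present ones, or None.
- snapshot(name): name is "scene" or "top" or "wrist"; returns a dict with "frame" (400x640x3 uint8, red, green, blue), "fx", "fy", "cx", "cy" (pixels), "view" (4x4, takes a point from world to camera coordinates); the wrist camera has in their place "tool_from_camera" (4x4, takes a point from camera to tool coordinates, whose origin is the TCP and whose axes are the flange's). Camera axes: x right, y down, z forward; pixel columns grow to the right and rows downward; lengths in m; the calibration is good to about 2 mm. A picture is of the moment at which its call begins: read the wrist's pose just before it. There is no depth.
A pose or a line that the arm cannot do raises arm.IKError and nothing moves.
- workorder.job_done(): hands the job in; it is judged then, once.
Trained networks look in the newest picture that a camera, given by its name, has taken for a name from the list of things; names that differ only in an ending like _2 or _b are one class to them, and where a whole thing is asked for, a point or a joint stands for the part that bears it (a point fixed in the world has none). Each returns a list of dicts, best first, with "confidence" (0 to 1); they miss things now and then, are a little off and sometimes report something else, mostly with a low value. They report only what shows in the picture. A call takes as long as a camera call. They do not tell look-alikes from the thing itself.
- spotter.boxes_of(camera, query): "centre" ([column, row] as shares, 0 to 1, of the picture: columns of its width, rows of its height, amid what is visible of it).
Readings, each from a call of its own:
- monitor.get_time(): time.
- monitor.get_joint_positions(): joint angles.
- monitor.get_qvel(): joint speeds.
- monitor.get_tau(): joint torques, N m.
- monitor.get_eef_pos(): TCP position.
- monitor.get_eef_rot(): TCP orientation.
- monitor.get_contact_force(): force on the tool from outside, world axes, zero at the start.
- monitor.get_moment(): the same for the moment, N m.
- monitor.get_grip_width(): finger opening in m.
- monitor.get_finger_force(): force on a finger pad.
Only numpy, scipy, OpenCV 4.12 (cv2) and the standard library are available. Lean on these libraries where they do the work, as an engineer would, in place of code of your own. Each camera call takes 0.05 s, during which the arm holds its last target. There are 200 camera calls.

## Working session

There is one attempt and no reset: what is moved stays moved. The work goes in short steps, each a Python script; the robot and the scene stay as the last script left them, time stands still between calls to the robot, and variables do not carry over. Pictures are saved under pics/ and viewed, at most 10 in all, crops included, and the job is handed in when it is done.

```bash
mkdir -p pics; ls; python3 - <<'E'
from rig import *
import cv2,numpy as np
for c in ["scene","top"]:
    s=snapshot(c); cv2.imwrite(f"pics/{c}0.png",s["frame"][:,:,::-1])
    print(c,s["fx"],s["fy"],s["cx"],s["cy"],np.round(s["view"],4).tolist())
    for q in ["stylus","block","loaded_bay","loaded_lever"]:
        print(q,[(np.round(np.array(d["centre"])*[640,400],1).tolist(),round(d["confidence"],2)) for d in spotter.boxes_of(c,q)][:6])
print(monitor.get_eef_pos(),monitor.get_eef_rot(),monitor.get_time())
E
```

```text
pics
scene 412.49340495879335 412.49340495879335 325.5057816245421 199.78702948094946 [[0.7606, 0.6491, 0.0077, -0.3908], [0.4182, -0.4809, -0.7706, -0.169], [-0.4965, 0.5894, -0.6372, 1.2601], [0.0, 0.0, 0.0, 1.0]]
stylus [([258.0, 240.1], 0.8)]
block [([194.2, 254.0], 0.63), ([240.2, 221.9], 0.61)]
loaded_bay [([383.2, 169.4], 0.9)]
loaded_lever [([384.6, 170.2], 0.51), ([363.6, 160.0], 0.49)]
top 430.3191641198914 430.3191641198914 320.3939747036654 193.03879119676924 [[0.0106, -0.9997, -0.0211, -0.0059], [-0.9963, -0.0088, -0.0855, 0.5027], [0.0852, 0.0219, -0.9961, 0.9022], [0.0, 0.0, 0.0, 1.0]]
stylus [([432.5, 170.1], 0.63), ([248.2, 198.9], 0.33)]
block [([470.6, 235.1], 0.91), ([405.1, 235.7], 0.88), ([423.6, 176.3], 0.58)]
loaded_bay [([232.0, 186.4], 0.74)]
loaded_lever []
[0.12722773 0.50930397 0.24526344] [ 3.93130501e-06  1.22075280e-01  9.92520842e-01 -6.31467076e-05] 0.5
```

View pics/scene0.png

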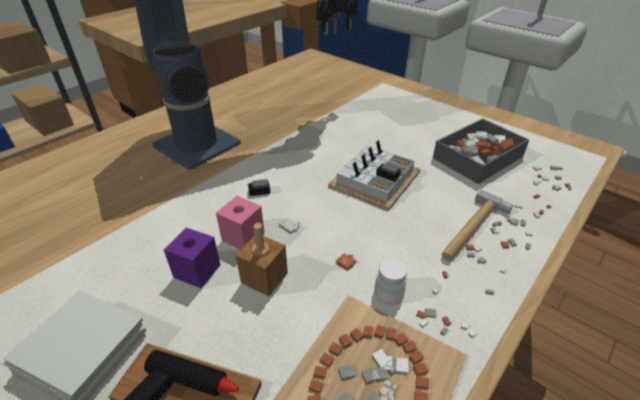

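View pics/top0.png

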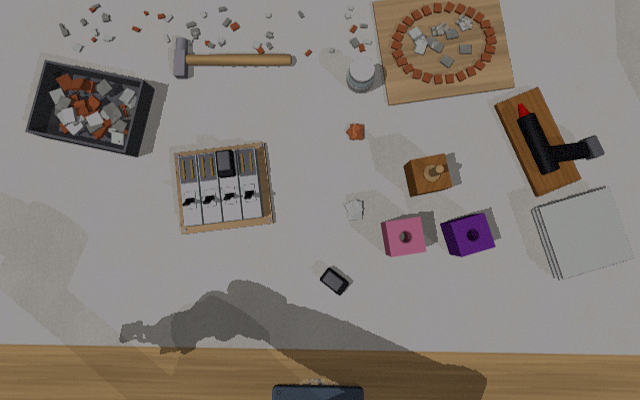

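The scene picture shows the brown block with the stylus at about (262,260), and pink and purple look-alike blocks beside it. The top picture shows the stylus at about (432,172). The pack is at (225,163), in the third bay from the left, and its lever is at about (230,197). Next I'll take close wrist views.

```bash
cat > h.py <<'E'
from rig import *
import cv2,numpy as np
from scipy.spatial.transform import Rotation as R
def down(a):  # tool z down, tool y along world angle a
    y=np.array([np.cos(a),np.sin(a),0]); z=np.array([0,0,-1.])
    return R.from_matrix(np.c_[np.cross(y,z),y,z]).as_quat(scalar_first=True)
def ray(s,uv,z,T=None):  # pixel -> world at height z
    C=np.linalg.inv(s["view"]) if T is None else T
    d=C[:3,:3]@[(uv[0]-s["cx"])/s["fx"],(uv[1]-s["cy"])/s["fy"],1]
    return C[:3,3]+d*(z-C[2,3])/d[2]
def wrist(name):
    p,q=monitor.get_eef_pos(),monitor.get_eef_rot()
    s=snapshot("wrist"); T=np.eye(4); T[:3,:3]=R.from_quat(q,scalar_first=True).as_matrix(); T[:3,3]=p
    T=T@s["tool_from_camera"]; cv2.imwrite(f"pics/{name}.png",s["frame"][:,:,::-1]); np.savez(f"pics/{name}.npz",T=T,**{k:s[k] for k in("fx","fy","cx","cy")})
    return s,T
def spot(c,q): return [(np.round(np.array(d["centre"])*[640,400],1).tolist(),round(d["confidence"],2)) for d in spotter.boxes_of(c,q)][:5]
E
python3 - <<'E'
from h import *
s=snapshot("top")
for uv,z in [((424,176),.05),((433,171),.12),((230,197),.06),((190,201),.06),((249,194),.06),((225,163),.073)]: print(uv,np.round(ray(s,uv,z),4))
b=ray(s,(433,171),.12); l=ray(s,(230,197),.06)
s=snapshot("wrist"); print(np.round(s["tool_from_camera"],3).tolist(),s["fx"])
q0=monitor.get_eef_rot()
a=0.05
for n,p in(("wbay",l+[-.05,0,0]),("wblk",b+[-.06,0,0])):
    arm.reach([p[0],p[1],.30],down(a)); s,T=wrist(n)
    for q in ["stylus","block","loaded_bay","loaded_lever"]: print(n,q,spot("wrist",q))
print(monitor.get_time(),monitor.get_joint_positions())
E
```

```text
(424, 176) [ 0.5377 -0.2165  0.05  ]
(433, 171) [ 0.5385 -0.2184  0.12  ]
(230, 197) [0.4896 0.1846 0.06  ]
(190, 201) [0.4806 0.2674 0.06  ]
(249, 194) [0.4962 0.1454 0.06  ]
(225, 163) [0.5584 0.1939 0.073 ]
[[0.0, -0.95, -0.313, 0.08], [1.0, 0.0, 0.001, -0.0], [-0.0, -0.313, 0.95, -0.129], [0.0, 0.0, 0.0, 1.0]] 305.72455996014617
wbay stylus []
wbay block [([356.7, 162.4], 0.72), ([291.8, 352.0], 0.62)]
wbay loaded_bay [([376.4, 163.5], 0.91)]
wbay loaded_lever [([357.1, 164.7], 0.46)]
wblk stylus [([371.6, 184.3], 0.56)]
wblk block [([364.5, 163.7], 0.9), ([267.9, 229.8], 0.9), ([261.0, 128.7], 0.77)]
wblk loaded_bay []
wblk loaded_lever [([363.2, 164.9], 0.68)]
4.2667 [-5.53935657e-01  7.20842229e-02  2.34408410e-01  1.73296078e+00
  1.16807982e-04  9.65160334e-01]
```

```bash
python3 -c "
import cv2,numpy as np
a=cv2.imread('pics/wbay.png')[60:300,200:520];b=cv2.imread('pics/wblk.png')[40:280,200:520]
cv2.imwrite('pics/wbay2.png',cv2.resize(a,None,fx=2.5,fy=2.5,interpolation=2));cv2.imwrite('pics/wblk2.png',cv2.resize(b,None,fx=2.5,fy=2.5,interpolation=2))"
```

```text
(no output)
```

View pics/wbay2.png

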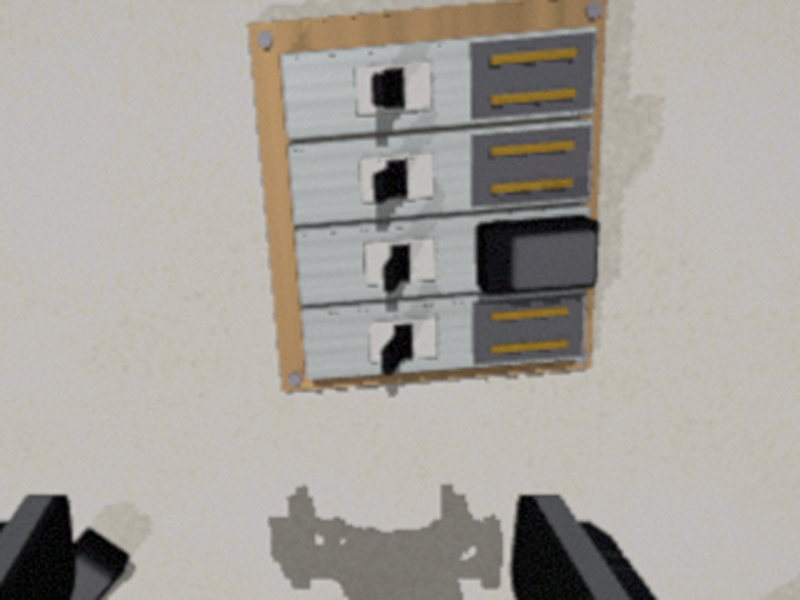

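View pics/wblk2.png

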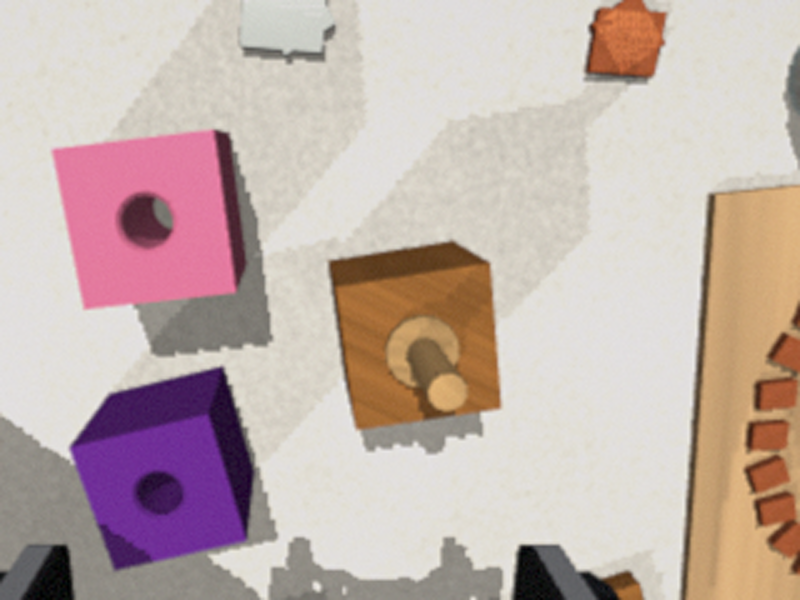

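The bay view shows the pack in the third module from the top, at (537,253) in the crop. Its lever is at about (397,265). The block view shows the brown block with the collar at (423,352) and the handle top at (447,392).

```bash
python3 - <<'E'
from h import *
def pts(n,oy,L):
    d=np.load(f"pics/{n}.npz"); return np.array([ray(d,(200+x/2.5,oy+y/2.5),z,d["T"]) for x,y,z in L])
B=pts("wblk",40,[(330,263,.085),(490,264,.085),(500,408,.085),(357,428,.085),(423,352,.091),(447,392,.151)])
print(B.round(4),B[:4].mean(0))
L=pts("wbay",60,[(282,55,.042),(289,140,.042),(294,225,.042),(300,304,.042),(305,378,.042),(592,118,.042),(592,32,.042),(397,250,.06),(554,260,.073)])
print(L.round(4)); 
yv=L[0]-L[4]; yv/=np.linalg.norm(yv); xv=np.array([yv[1],-yv[0],0]); print("yaw",np.arctan2(xv[1],xv[0]),"width",np.linalg.norm(L[0]-L[4]))
x2=L[5]-L[1]; print("yaw2",np.arctan2(x2[1],x2[0]), np.linalg.norm(x2))
o=(L[2]+L[3])/2+.053*xv; print("hinge",o)
print("pack in bay",(L[8]-o)@xv,(L[8]-o)@yv)
E
```

```text
[[ 0.4945 -0.1859  0.085 ]
 [ 0.566  -0.1826  0.085 ]
 [ 0.5798 -0.2502  0.085 ]
 [ 0.5127 -0.2639  0.085 ]
 [ 0.5392 -0.2232  0.091 ]
 [ 0.5387 -0.2231  0.151 ]] [ 0.53824881 -0.22065414  0.085     ]
[[0.4294 0.2837 0.042 ]
 [0.4347 0.2451 0.042 ]
 [0.4393 0.2038 0.042 ]
 [0.4446 0.1627 0.042 ]
 [0.4496 0.1217 0.042 ]
 [0.5807 0.263  0.042 ]
 [0.5739 0.3013 0.042 ]
 [0.4899 0.1971 0.06  ]
 [0.5624 0.1987 0.073 ]]
yaw 0.12383794076206142 width 0.16332389331712568
yaw2 0.12206339528487459 0.14703307088844003
hinge [0.49458945 0.18979801 0.042     ]
pack in bay 0.0683601775609494 0.0004499034464370121
```

```bash
python3 - <<'E'
from h import *
q=down(0.123); P=np.array([.539,-.2231])
claw.grip(.06)
arm.reach([*P,.23],q); arm.line_to([*P,.115],max_speed=.12)
f0=monitor.get_contact_force()
claw.grip(.0,60); print(monitor.get_grip_width(),monitor.get_finger_force(),monitor.get_contact_force()-f0)
arm.line_to([*P,.125],max_speed=.05); print(monitor.get_contact_force()-f0)
arm.line_to([*P,.225],max_speed=.12); print(monitor.get_contact_force()-f0,monitor.get_grip_width(),monitor.get_eef_pos())
s,T=wrist("lift"); print(spot("wrist","stylus"))
sc=snapshot("scene"); cv2.imwrite("pics/lift_s.png",cv2.resize(sc["frame"][130:330,140:400,::-1],None,fx=2.5,fy=2.5,interpolation=2))
print(monitor.get_time())
E
```

```text
0.014338362456331605 58.353198766708374 [-0.66952588  1.11421841  2.50989721]
[-1.00534833 -0.08083002 -1.18733531]
[-0.89497492  0.66983335 -1.01975616] 0.014571345681913775 [ 0.53858995 -0.22289883  0.22393663]
[([317.7, 273.8], 0.59)]
8.1667
```

View pics/lift_s.png

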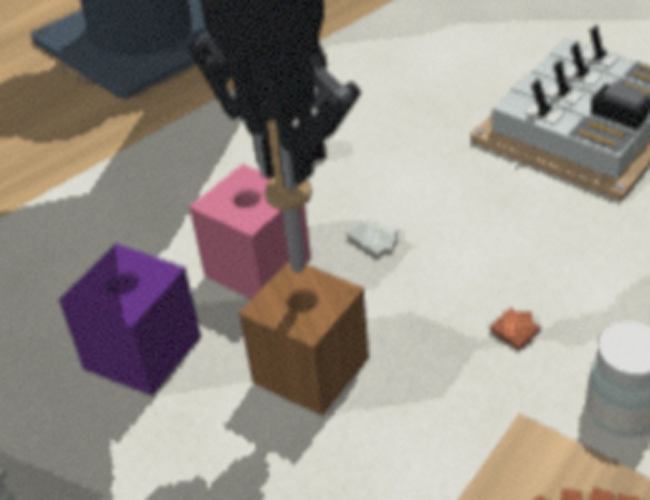

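View pics/lift.png

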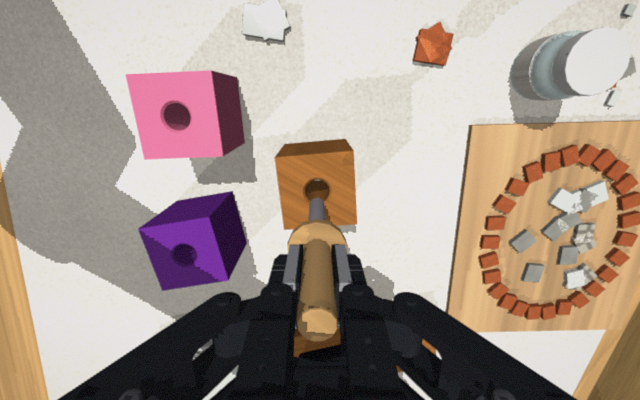

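The stylus is lifted clear, with its tip at about (298,268) in the scene crop and the hole at (317,188) in the wrist view. I'll check it for tilt numerically.

```bash
python3 - <<'E'
from h import *
s=snapshot("scene"); d=np.load("pics/lift.npz")
def proj(V,s,p):
    c=V[:3,:3]@p+V[:3,3]; return np.array([s["fx"]*c[0]/c[2]+float(s["cx"]),s["fy"]*c[1]/c[2]+float(s["cy"])])
print("hole",ray(d,(317,188),.085,d["T"]))
for n,z in(("tip",.119),("collar",.197),("top",.26)):
    p=np.array([.5386,-.2229,z]); print(n,"scene crop",((proj(s["view"],s,p)-[140,130])*2.5).round(1),"wrist",proj(np.linalg.inv(d["T"]),d,p).round(1))
print(((proj(s["view"],s,np.array([.5386,-.2229,.085]))-[140,130])*2.5).round(1))
im=s["frame"]; cv2.imwrite("pics/lz.png",cv2.resize(im[180:260,220:300,::-1],None,fx=7,fy=7,interpolation=2))
E
```

```text
hole [ 0.53851793 -0.21984015  0.085     ]
tip scene crop [299.7 268.7] wrist [316.5 203.3]
collar scene crop [289.5 190.8] wrist [316.  248.3]
top scene crop [280.1 119.8] wrist [315.  327.6]
[303.8 299.6]
```

View pics/lz.png

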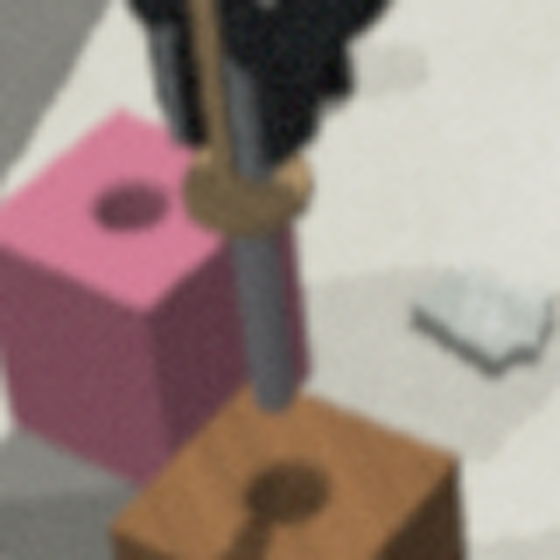

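```bash
python3 - <<'E'
from h import *
a=.123;q=down(a); xv=np.array([np.cos(a),np.sin(a)]); o=np.array([.4946,.1898])
go=lambda x,z,v=.1: arm.line_to([*(o+xv*x),z],max_speed=v)
p=monitor.get_eef_pos(); arm.line_to([p[0],p[1],.25])
arm.reach([*(o-.045*xv),.25],q); go(-.045,.17,.12)
f0=monitor.get_contact_force(); wrist("pre")
x=-.015
go(x,.17,.06)
while x<.007:
    x+=.0015 if x>-.007 else .004; go(x,.17,.03)
    f=(monitor.get_contact_force()-f0)[:2]; e=(monitor.get_eef_pos()[:2]-o)
    print(round(x,4),(e@xv).round(4),(f@xv).round(2))
    if f@xv<-7 : break
wrist("post"); print(monitor.get_time(),monitor.get_eef_pos())
A,B=[cv2.imread(f"pics/{n}.png")[60:390,160:480] for n in("pre","post")]
cv2.imwrite("pics/pp.png",cv2.resize(np.hstack([A,B]),None,fx=1.25,fy=1.25))
E
```

```text
-0.011 -0.0109 -0.09
-0.007 -0.0068 0.62
-0.0055 -0.0055 0.71
-0.004 -0.004 -0.46
-0.0025 -0.0025 0.26
-0.001 -0.0009 -0.76
0.0005 0.0004 -0.46
0.002 0.0012 -3.09
0.0035 0.002 -5.34
0.005 0.0026 -6.74
0.0065 0.0032 -8.98
14.4583 [0.49781127 0.19025627 0.16977309]
```

View pics/pp.png

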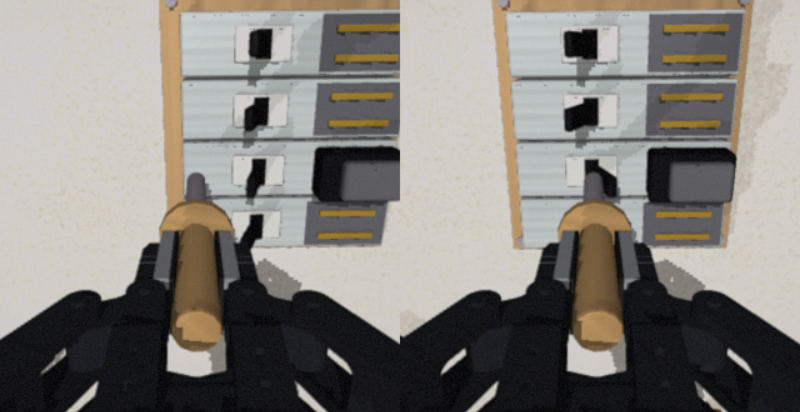

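The lever has gone over towards the pack and is hard on its stop (force climbing to 9 N), and the visible neighbours haven't moved. I'll back off and return to the block.

```bash
python3 - <<'E'
from h import *
a=.123;q=down(a); xv=np.array([np.cos(a),np.sin(a)]); o=np.array([.4946,.1898])
arm.line_to([*(o-.03*xv),.17],max_speed=.08); arm.line_to([*(o-.03*xv),.25],max_speed=.15)
wrist("bay3")
H=[.5388,-.2212]
arm.reach([*H,.25],q); arm.line_to([*H,.225]); wrist("over")
s=snapshot("scene"); 
A=cv2.imread("pics/bay3.png")[60:390,160:480];B=cv2.imread("pics/over.png")[60:390,160:480]
C=cv2.resize(s["frame"][180:260,220:300,::-1],(330,330),interpolation=2)
cv2.imwrite("pics/chk.png",cv2.resize(np.hstack([A,B[:,:],C]),(792,270)))
print(monitor.get_time(),monitor.get_eef_pos(),monitor.get_grip_width())
E
```

```text
17.75 [ 0.53911697 -0.22053071  0.22578161] 0.014590313228197076
```

View pics/chk.png

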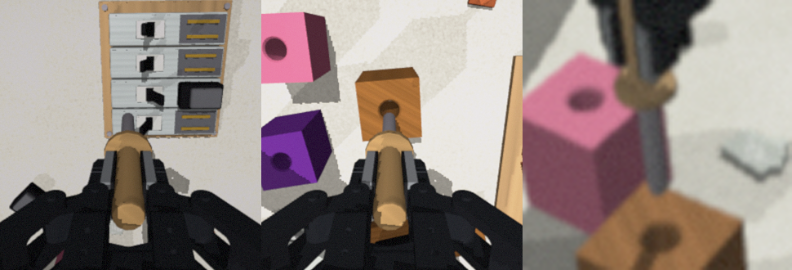

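The loaded lever leans to the pack and the other three are still off. The stylus is upright above the hole, so I'll insert it, watching the force.

```bash
python3 - <<'E'
from h import *
H=[.5388,-.2212]; f0=monitor.get_contact_force()
ok=True
for z in (.205,.19,.17,.15,.13,.119,.117,.116,.115,.114,.113,.112):
    arm.line_to([*H,z],max_speed=.06 if z>.118 else .03)
    f=monitor.get_contact_force()-f0; print(z,monitor.get_eef_pos()[2].round(4),f.round(2))
    if z>.118 and np.linalg.norm(f)>8: ok=False; print("blocked"); break
    if f[2]>4: break
if ok:
    claw.grip(.03); arm.pause(.2); claw.grip(.06); p=monitor.get_eef_pos()
    arm.line_to([p[0],p[1],.24],max_speed=.12); arm.line_to([p[0]-.07,p[1],.30])
    wrist("end"); s=snapshot("scene")
    A=cv2.imread("pics/end.png")
    C=cv2.resize(s["frame"][130:330,180:440,::-1],(520,400),interpolation=2)
    cv2.imwrite("pics/fin.png",cv2.resize(np.hstack([A[:,120:560],C]),(792,330)))
print(monitor.get_time())
E
```

```text
0.205 0.2042 [ 0.83 -0.56 -1.2 ]
0.19 0.1891 [ 1.19 -0.24 -0.38]
0.17 0.1692 [-0.19 -0.22  1.15]
0.15 0.1493 [ 0.4  -0.49 -0.87]
0.13 0.1292 [-0.03 -0.18  0.02]
0.119 0.1182 [0.52 0.16 0.32]
0.117 0.117 [ 0.26  0.23 -1.29]
0.116 0.116 [ 1.05 -0.02 -0.81]
0.115 0.1157 [ 0.09 -0.09  2.88]
0.114 0.1157 [-2.79  0.21  6.92]
24.3833
```

View pics/fin.png

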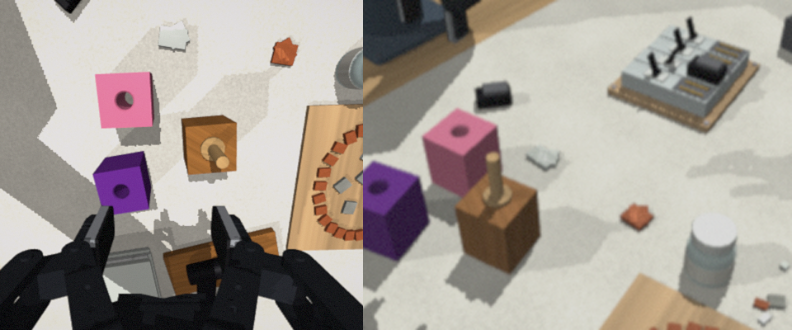

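The stylus stands upright with its collar on the block, the gripper is clear, and the loaded lever is over towards the pack. I'm handing the job in.

```bash
python3 -c "
from rig import *
print(workorder.job_done())"
```

```text
the job is handed in; nothing more can be done
None
```

The loaded bay's lever was pushed against its "on" stop with the stylus tip, the other three levers look unmoved in the pictures, and the stylus is back in its block, upright with its collar on the top and released; I handed the job in at about 24 s and got no verdict back.

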